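# Find the full tea tin by its weight

## Robot

A 7-joint arm with a two-finger parallel gripper is mounted at the origin on a cart in front of the work surface, level with it; the furniture and walls round the work are solid. World frame = base frame: x ahead of the robot, y to its left, z up, the work surface at z = 0. Lengths are in m, angles in rad, forces in N, time in s.
With the tool pointing down it reaches from about 0.4 to 0.875 m from the base axis. Payload 19.3 kg.
Tool frame: the origin (TCP) lies at the very end of the fingers, on their centre line; the grasp point (between the pads) lies 19 mm behind it; y points along the fingers, x is the direction in which the jaws open and shut, and the axes are right-handed (so a half turn about y gives the same grasp; the last joint's range is limited). The gripper opens to 85 mm and grips with 20 to 120 N. Pads are 22 mm wide; open, the fingers measure 114 mm over their backs; the gripper's body (76 mm by 85 mm) begins 54 mm behind the grasp point. The pads swing forward as they close: fully open they stand 13 mm farther back than shut.
Start: joints at [1.21, 0.521, -0.036, 1.599, 0.021, 1.021, -0.113], TCP at [0.179, -0.599, 0.231] pointing down, gripper open.
Joint ranges: [-2.91, 2.91], [-0.3, 2.13], [-1.5, 1.42], [0.17, 2.43], [-1.26, 4.41], [0.16, 1.93], [-2.52, 2.52]. Speed limits (rad/s): [1.89, 1.89, 2.39, 2.39, 3.01, 3.01, 3.01].

## Interface

Orientations are given as a unit quaternion [w, x, y, z].
In Python, from workcell import manip gives the robot as it stands.
- The arm moves only by the tool play_rows, never from a script. Its argument "steps" is a list of rows, each a list of 5 numbers: the shift along the tool's x, y, z in cm, then the turn about the tool's y in degrees, then the finger opening in cm, from 0 to 8.54. A call has 1 to 12 rows; each row shifts and turns the commanded pose from where the row before left it, along the tool's axes as they then stand; what a row does not reach is not made up. A row lasts 1/12 s, in which the tool goes at most 41.7 mm and 7.16 degrees, less where a joint would pass 70% of its speed; a pose out of reach is approached as far as the arm can. A call with a gripper value outside its range is refused whole. The fingers move at their own pace and stop on an object; "grip_force" is the grip in N (left out, the last holds). Time passes only in rows, so rows that do not move let the fingers close. It gives the time, the measured TCP pose, the force and the opening at its end, in the units of the state.
- manip.sense(): the state, without advancing time (a new reading comes with each control period).
- manip.capture(name): name is "scene" or "side" or "wrist"; returns a dict with "frame" (384x512x3 uint8, blue, green, red), "range_z" (384x512 float32, m along the optical axis (not along the pixel's ray), 0 where there is no reading), "fx", "fy", "cx", "cy" (pixels), "D" ([k1, k2, p1, p2, k3] as OpenCV has them; the pictures are not rectified), "R" (3x3) and "t" (3): a world point X has camera coordinates R X + t. Camera axes: x right, y down, z forward; pixel columns grow to the right and rows downward; lengths in m; the calibration is good to about 2 mm. A picture is of the moment at which its call begins.
- manip.close_job(): hands the job in, once; it reports no verdict.
The state is a dict: "time_s": time; "joints": joint angles; "qd": joint speeds; "joint_efforts": joint torques, N m; "tcp_pos": TCP position; "tcp_rot": TCP orientation; "contact_force": force on the tool from outside, world axes, zero at the start; "moment": the same for the moment, N m; "grip_width": finger opening in m.
Only numpy, scipy, OpenCV 4.12 (cv2) and the standard library are available. Lean on these libraries where they do the work, as an engineer would, in place of code of your own. Each camera call takes 0.05 s, during which the arm holds its last target. There are 200 camera calls.

## Task

The three closed tea tins on the wooden board look alike, but one is clearly heavier than the others: find it by lifting and feeling the weight, and leave or put back the two lighter ones standing upright on the board. Finish while holding the heaviest tin up in the gripper, upright and still, raised at least 10 cm above the board; do not put it down or let go of it. Do not push the blue mug or the spice jar about.

Things in the scene. Friction and masses are not known exactly. Their poses are not given: they have to be found in the camera images.
- board_top (a point): low dark wooden serving board, 100 x 380 x 18 mm (x, y, z), fixed to the worktop, with a small brass pull at each end; this point is the centre of its flat top face, 18 mm above the worktop; its long side runs along its y axis, z is up
- tin_a_mid (a point): one of three tea tins that look exactly alike: square, blue with brass trim, 56 x 56 mm and 96 mm tall, rigid, lid fixed shut, standing upright on the board. This point is on its axis half-way up, 48 mm above its underside; x and y are square to its flat sides, z is up. Two of the tins weigh between 0.17 and 0.27 kg, one weighs between 0.53 and 0.73 kg; which one differs from start to start, whatever its name. The contents may shift by 3 mm inside
- tin_b_mid (a point): one of three tea tins that look exactly alike: square, blue with brass trim, 56 x 56 mm and 96 mm tall, rigid, lid fixed shut, standing upright on the board. This point is on its axis half-way up, 48 mm above its underside; x and y are square to its flat sides, z is up. Two of the tins weigh between 0.17 and 0.27 kg, one weighs between 0.53 and 0.73 kg; which one differs from start to start, whatever its name. The contents may shift by 3 mm inside
- tin_c_mid (a point): one of three tea tins that look exactly alike: square, blue with brass trim, 56 x 56 mm and 96 mm tall, rigid, lid fixed shut, standing upright on the board. This point is on its axis half-way up, 48 mm above its underside; x and y are square to its flat sides, z is up. Two of the tins weigh between 0.17 and 0.27 kg, one weighs between 0.53 and 0.73 kg; which one differs from start to start, whatever its name. The contents may shift by 3 mm inside
- mug_mid (a point): loose blue-grey mug, 84 x 113 x 88 mm with its handle, a bystander past the left end of the board (seen from the robot); this point is near its middle, 44 mm above its underside
- spice_mid (a point): loose spice jar with a black cap, 40 mm across and 105 mm tall, a bystander past the right end of the board; this point is on its axis 52 mm above its underside

How it is judged:
By the outcome, as a careful person would: the job done as asked, in the order asked, and still so for the second after the job is handed in, while the arm keeps its last pose, push and grip.
It also fails if it takes over 67 s, if anything falls off the work surface, if the arm or the gripper's body presses on something with over 40 N, if the wrist force passes 120 N, or if a joint passes its speed limit or range.

## Working session

There is one attempt and no reset: what is moved stays moved. The work goes in short steps, Python scripts to look and compute and a tool call to move; the robot and the scene stay as the last step left them, time stands still between calls to the robot, and variables do not carry over. Pictures are saved under pics/ and viewed, about 8 in all and at most 12, crops included, and the job is handed in when it is done.

Besides the shell and the picture viewer there is one more tool, called after "Call:" in YAML: its name, and indented under it one key for each argument. play_rows: Moves the arm, as the interface text tells. Its arguments: {"type":"object","properties":{"steps":{"type":"array","items":{"type":"array","items":{"type":"number"}}},"grip_force":{"type":"number"}},"required":["steps"]}

```bash
mkdir -p pics; ls; python3 - <<'E'
from workcell import manip
import cv2,numpy as np
print(manip.sense())
a=manip.capture("scene");b=manip.capture("side")
for n,c in(("scene",a),("side",b)):
    print(n,c["fx"],c["cx"],c["cy"],c["D"],c["R"],c["t"])
    np.save(n+".npy",c,allow_pickle=True)
    cv2.imwrite(f"pics/{n}1.png",c["frame"])
E
```

```text
pics
{'time_s': 0.0, 'joints': array([ 1.20981554,  0.5219806 , -0.03634146,  1.59999435,  0.02117181,
        1.02111161, -0.11278475]), 'qd': array([-2.45332042e-03,  8.46517844e-04, -5.01801708e-04, -1.25317444e-03,
       -8.38392250e-05, -7.90523874e-04, -8.31993125e-04]), 'joint_efforts': array([-3.83016828e-03, -9.27111053e+01,  1.97842620e+00, -3.69944143e+01,
        1.76056096e-02,  8.12931452e-03, -2.45136357e-05]), 'tcp_pos': array([ 0.17907158, -0.59844744,  0.23075128]), 'tcp_rot': array([ 0.5673849 , -0.56694411,  0.42260943, -0.42195974]), 'contact_force': array([-0.24810446, -0.39047378,  0.1335074 ]), 'moment': array([-0.08006991, -0.0199924 ,  0.01823271]), 'grip_width': 0.08512615896323787}
scene 381.85097818205355 253.97846369501644 197.4363843869892 [-0.033636  0.        0.        0.        0.      ] [[-0.74695005 -0.66465873 -0.01715798]
 [-0.45987182  0.53510207 -0.7086492 ]
 [ 0.48019114 -0.52143508 -0.70535234]] [0.41664921 0.31316799 0.76275302]
side 435.5861984147579 249.9107855730261 193.32422891818922 [0.0195362 0.        0.        0.        0.       ] [[ 0.99996077  0.00833137 -0.00300914]
 [ 0.00133003 -0.47706527 -0.87886686]
 [-0.00875772  0.87882838 -0.47705763]] [-0.53381195  0.05889626  1.26455253]
```

View pics/scene1.png

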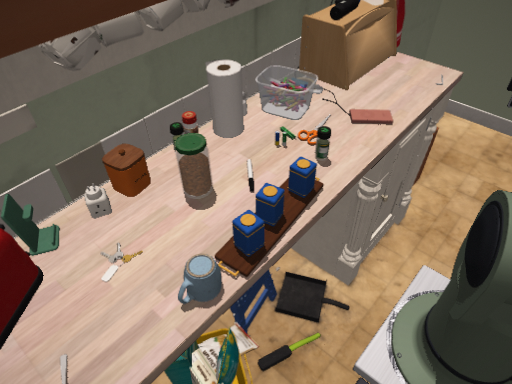

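View pics/side1.png

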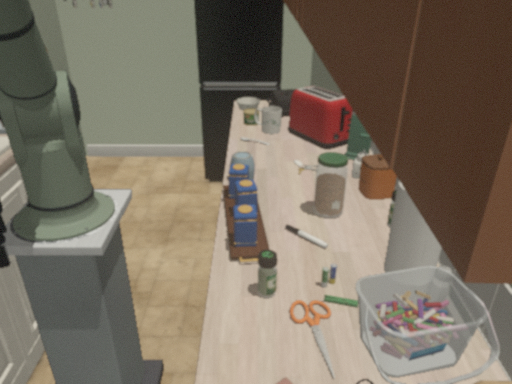

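Scene: tins at about (248,232), (269,203) and (302,176) on the board, mug at (200,280), spice jar at (323,142). In the side view the tins are at (239,180), (245,195) and (246,225). Next I'll locate the tin tops using depth.

```bash
cat > h.py <<'E'
import cv2,numpy as np
def cloud(c):
    h,w=c["range_z"].shape
    K=np.array([[c["fx"],0,c["cx"]],[0,c["fy"],c["cy"]],[0,0,1]])
    u,v=np.meshgrid(np.arange(w,dtype=np.float64),np.arange(h,dtype=np.float64))
    n=cv2.undistortPoints(np.stack([u,v],-1).reshape(-1,1,2),K,np.array(c["D"])).reshape(h,w,2)
    z=c["range_z"]
    P=np.dstack([n*z[...,None],z])
    return (P-np.array(c["t"]))@np.array(c["R"])
def tins(c,zlo=.105,zhi=.123,box=((.3,.8),(-.4,.4))):
    W=cloud(c);hsv=cv2.cvtColor(c["frame"],cv2.COLOR_BGR2HSV)
    ok=(W[...,2]>zlo)&(W[...,2]<zhi)&(c["range_z"]>0)
    for i in(0,1): ok&=(W[...,i]>box[i][0])&(W[...,i]<box[i][1])
    n,l,s,ce=cv2.connectedComponentsWithStats(ok.astype(np.uint8),connectivity=4)
    out=[]
    for i in range(1,n):
        if s[i,4]<25: continue
        p=W[l==i];r=cv2.minAreaRect(p[:,:2].astype(np.float32)*1000)
        out.append((s[i,4],ce[i].round(),np.array(r[0]).round(1),np.array(r[1]).round(1),round(r[2],1),np.median(p[:,2]).round(4)))
    return out
E
python3 - <<'E'
import numpy as np
from h import *
for n in("scene","side"):
    c=np.load(n+".npy",allow_pickle=True).item();W=cloud(c);print(n)
    for t in tins(c):print(*t)
    if n=="scene":
        for p in((230,264),(318,186),(203,262),(200,285),(323,130),(322,150),(195,145)):print(p,W[p[1],p[0]].round(3))
E
```

```text
scene
169 [195. 167.] [735.7  35.6] [85.8 36.7] 56.3 0.1144
292 [302. 165.] [ 521.1 -155.3] [55.7 58.1] 3.7 0.1108
363 [269. 193.] [520.6 -17.7] [55.2 57.9] 12.3 0.1104
448 [247. 222.] [497.4  88.1] [56.2 56. ] 85.7 0.1107
(230, 264) [0.493 0.158 0.018]
(318, 186) [ 0.492 -0.202  0.017]
(203, 262) [0.506 0.223 0.084]
(200, 285) [0.478 0.261 0.066]
(323, 130) [ 0.572 -0.327  0.107]
(322, 150) [ 0.56  -0.317  0.043]
(195, 145) [0.738 0.022 0.171]
side
156 [238. 168.] [498.3  81.6] [55.1 53.9] 83.2 0.1091
187 [330. 181.] [753.3 -11.2] [34.9 86.3] 76.4 0.1142
192 [245. 185.] [521.4 -24.6] [54.4 56.1] 10.9 0.109
270 [244. 211.] [ 521.1 -160. ] [54.2 60. ] 2.3 0.1091
```

```bash
cat >> h.py <<'E'
from scipy.spatial.transform import Rotation as Ro
def plan(s,target,yaw):
    """tool-frame shift (cm) from the present pose to target, with jaw axis yaw error (deg)"""
    R=Ro.from_quat(s["tcp_rot"],scalar_first=True).as_matrix()
    x=R[:,0];cur=np.degrees(np.arctan2(x[1],x[0]))
    d=(yaw-cur+90)%180-90   # world yaw wanted
    # tool y points down: turn about tool y = -world yaw
    R2=Ro.from_rotvec([0,0,np.radians(d)]).as_matrix()@R
    dw=(np.array(target)-s["tcp_pos"])*100
    print("t",round(s["time_s"],2),"tcp",s["tcp_pos"].round(4),"yaw",cur.round(1),"toolY",R[:,1].round(3),"F",s["contact_force"].round(2),"w",round(s["grip_width"],4))
    print("shift now-axes",(R.T@dw).round(2),"turn",round(-d,2),"shift after turn",(R2.T@dw).round(2))
E
python3 - <<'E'
from workcell import manip
from h import *
plan(manip.sense(),(.521,-.157,.24),3)
E
```

```text
t 0.1 tcp [ 0.1791 -0.5985  0.2308] yaw -73.3 toolY [-0.     0.001 -1.   ] F [-0.24  0.03  0.41] w 0.0855
shift now-axes [-32.49  -0.89  45.41] turn -76.34 shift after turn [36.45 -0.96 42.3 ]
```

Call:
play_rows:
  steps:
    - [-1.5,0,2.1,0,8.5]
    - [-2.3,0,3.2,0,8.5]
    - [-2.3,0,3.2,0,8.5]
    - [-2.3,0,3.2,0,8.5]
    - [-2.3,0,3.2,0,8.5]
    - [-2.3,0,3.2,0,8.5]
    - [-2.3,0,3.2,0,8.5]
    - [-2.3,0,3.2,0,8.5]
    - [-2.3,0,3.2,0,8.5]
    - [-2.3,0,3.2,0,8.5]
    - [-2.3,0,3.2,0,8.5]
    - [-2.3,0,3.2,0,8.5]
  grip_force: 60

```text
time_s: 1.1
tcp_pos: [0.4604, -0.2333, 0.2313]
tcp_rot: [-0.567, 0.567, -0.422, 0.422]
contact_force: [0.3, -0.7, -0.6]
grip_width: 0.0851
```

Call:
play_rows:
  steps:
    - [-2.3,-0.5,3.2,0,8.5]
    - [-2.3,-0.4,3.2,0,8.5]
    - [-1.1,0,1.5,-6.9,8.5]
    - [0,0,0,-7,8.5]
    - [0,0,0,-7,8.5]
    - [0,0,0,-7,8.5]
    - [0,0,0,-7,8.5]
    - [0,0,0,-7,8.5]
    - [0,0,0,-7,8.5]
    - [0,0,0,-7,8.5]
    - [0,0,0,-7,8.5]
    - [0,0,0,-7,8.5]

```text
time_s: 2.1
tcp_pos: [0.5188, -0.1578, 0.2401]
tcp_rot: [0.707, -0.707, 0.019, -0.019]
contact_force: [-0.3, -0.4, 0.2]
grip_width: 0.085
```

Call:
play_rows:
  steps:
    - [0,0,0,-6.4,8.5]
    - [0,0,0,0,8.5]

```text
time_s: 2.27
tcp_pos: [0.5188, -0.1579, 0.24]
tcp_rot: [0.707, -0.707, -0.02, 0.02]
contact_force: [-0.1, 0.3, 1.0]
grip_width: 0.0848
```

```bash
python3 - <<'E'
from workcell import manip
from h import *
plan(manip.sense(),(.521,-.157,.24),3)
c=manip.capture("wrist");cv2.imwrite("pics/w1.png",c["frame"])
for t in tins(c,.107,.121):print(*t)
E
```

```text
t 2.27 tcp [ 0.5188 -0.1579  0.24  ] yaw 3.3 toolY [-0.001  0.    -1.   ] F [-0.12  0.34  0.99] w 0.0848
shift now-axes [0.22 0.   0.08] turn 0.28 shift after turn [0.22 0.   0.08]
3283 [273.  22.] [523.4 -30.6] [54.1 34.8] 10.9 0.1103
3805 [262. 186.] [ 522.4 -158.3] [54.5 54.2] 4.0 0.1101
```

View pics/w1.png

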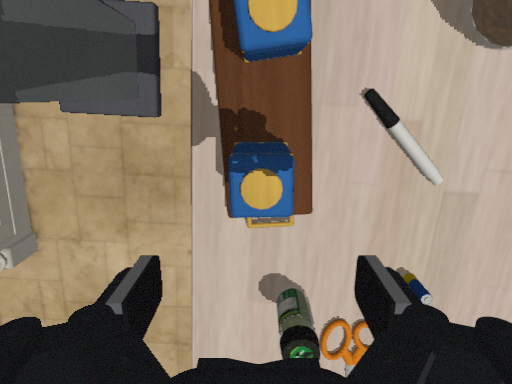

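Wrist view: right tin's lid centre at (262,186), middle tin at (272,25), spice jar at (297,330), clear of the grasp. Descend on the right tin.

Call:
play_rows:
  steps:
    - [0.35,1.4,0,-0.7,8.5]
    - [0,2.5,0,0,8.5]
    - [0,2.5,0,0,8.5]
    - [0,2.5,0,0,8.5]
    - [0,2.5,0,0,8.5]
    - [0,2.5,0,0,8.5]
    - [0,2.5,0,0,8.5]
    - [0,1.5,0,0,8.5]
    - [0,0.5,0,0,8.5]
    - [0,0,0,0,8.5]

```text
time_s: 3.15
tcp_pos: [0.522, -0.1574, 0.0554]
tcp_rot: [0.707, -0.707, -0.021, 0.022]
contact_force: [-0.3, 0.2, -0.7]
grip_width: 0.0848
```

Call:
play_rows:
  steps:
    - [0,0,0,0,4.5]
    - [0,0,0,0,4.5]
    - [0,0,0,0,4.5]
    - [0,0,0,0,4.5]
    - [0,0,0,0,4.5]
    - [0,0,0,0,4.5]
    - [0,0,0,0,4.5]
    - [0,0,0,0,4.5]
  grip_force: 60

```text
time_s: 3.82
tcp_pos: [0.5229, -0.1579, 0.0576]
tcp_rot: [-0.707, 0.707, 0.023, -0.022]
contact_force: [-3.7, 1.4, 8.5]
grip_width: 0.0554
```

```bash
python3 - <<'E'
from workcell import manip
from h import *
s=manip.sense();plan(s,(.522,-.158,.056),4);print(s["joint_efforts"].round(2))
E
```

```text
t 3.82 tcp [ 0.5229 -0.1579  0.0576] yaw 3.6 toolY [ 0.001 -0.001 -1.   ] F [-3.66  1.38  8.46] w 0.0554
shift now-axes [-0.09  0.16 -0.01] turn -0.39 shift after turn [-0.09  0.16 -0.  ]
[-1.60e-01 -8.73e+01 -5.93e+00 -2.36e+01  2.80e-01 -9.40e-01  1.00e-02]
```

Call:
play_rows:
  steps:
    - [0,-0.3,0,0,4.5]
    - [0,-0.6,0,0,4.5]
    - [0,-1.0,0,0,4.5]
    - [0,-1.0,0,0,4.5]
    - [0,-1.0,0,0,4.5]
    - [0,-0.6,0,0,4.5]
    - [0,0,0,0,4.5]
    - [0,0,0,0,4.5]
    - [0,0,0,0,4.5]
    - [0,0,0,0,4.5]
    - [0,0,0,0,4.5]

```text
time_s: 4.73
tcp_pos: [0.5223, -0.1575, 0.1008]
tcp_rot: [0.707, -0.707, -0.022, 0.023]
contact_force: [-0.2, 0.2, -2.5]
grip_width: 0.0554
```

```bash
cat > f.py <<'E'
from workcell import manip
from h import *
F=[]
for i in range(4):
    F.append(manip.sense()["contact_force"]); manip.capture("side")
print(np.array(F).round(2)); s=manip.sense();plan(s,s["tcp_pos"],0)
E
python3 f.py
```

```text
[[-0.18  0.16 -2.55]
 [ 0.01  0.6  -1.75]
 [ 0.16 -0.01 -2.69]
 [-0.01  0.36 -2.66]]
t 4.93 tcp [ 0.5224 -0.1576  0.1011] yaw 3.7 toolY [-0.  0. -1.] F [ 0.81 -0.44 -2.61] w 0.0553
shift now-axes [0. 0. 0.] turn 3.66 shift after turn [0. 0. 0.]
```

Right tin reads about 2.5 N, so it is light. Put it back.

Call:
play_rows:
  steps:
    - [0,0.6,0,0,4.5]
    - [0,1.0,0,0,4.5]
    - [0,1.0,0,0,4.5]
    - [0,0.8,0,0,4.5]
    - [0,0.5,0,0,4.5]
    - [0,0.3,0,0,4.5]
    - [0,0.1,0,0,4.5]
    - [0,0.1,0,0,4.5]
    - [0,0,0,0,4.5]
    - [0,0,0,0,4.5]

```text
time_s: 5.77
tcp_pos: [0.5227, -0.1576, 0.0577]
tcp_rot: [-0.707, 0.707, 0.023, -0.022]
contact_force: [-2.2, 1.9, 3.3]
grip_width: 0.0558
```

Call:
play_rows:
  steps:
    - [0,0,0,0,6.2]
    - [0,0,0,0,7.0]
    - [0,0,0,0,8.5]
    - [0,0,0,0,8.5]
    - [0,0,0,0,8.5]
    - [0,-1.5,0,0,8.5]
    - [0,-2.8,0,0,8.5]
    - [0,-3.2,0,0,8.5]
    - [0,-3.2,0,0,8.5]
    - [0,-3.2,0,0,8.5]
    - [0.2,-2.5,2.0,0,8.5]
    - [0.2,-1.0,3.0,0,8.5]

```text
time_s: 6.77
tcp_pos: [0.5243, -0.1094, 0.2346]
tcp_rot: [-0.706, 0.707, 0.022, -0.02]
contact_force: [0.7, -0.3, 0.0]
grip_width: 0.0853
```

Call:
play_rows:
  steps:
    - [0.2,0,3.0,0,8.5]
    - [0.2,0,3.0,0,8.5]
    - [0.1,0,2.6,-3.5,8.5]
    - [0,0,0,-3.5,8.5]
    - [0,0,0,0,8.5]

```text
time_s: 7.18
tcp_pos: [0.5228, -0.0199, 0.2315]
tcp_rot: [0.704, -0.704, -0.068, 0.068]
contact_force: [-0.7, 0.2, -0.2]
grip_width: 0.0848
```

```bash
cat > w.py <<'E'
from workcell import manip
from h import *
import sys
c=manip.capture("wrist");cv2.imwrite("pics/%s.png"%sys.argv[1],c["frame"])
for t in tins(c,.107,.121):print(*t)
x,y,a=map(float,sys.argv[2:5]);plan(manip.sense(),(x,y,.056),a)
E
python3 w.py w2 .522 -.022 11
```

```text
5708 [253.  46.] [498.9  85.3] [54.2 54.4] 85.2 0.1102
4038 [256. 188.] [522.  -20.4] [54.4 54.9] 12.3 0.11
769 [501. 200.] [726.1   6.2] [15.8 66.1] 21.3 0.1136
2710 [230. 326.] [ 523.3 -157.7] [54.4 54.8] 3.8 0.1099
t 7.23 tcp [ 0.5228 -0.0213  0.2313] yaw 10.7 toolY [-0. -0. -1.] F [ 0.9  -1.72 -0.66] w 0.085
shift now-axes [-0.09 17.53 -0.05] turn -0.35 shift after turn [-0.09 17.53 -0.05]
```

View pics/w2.png

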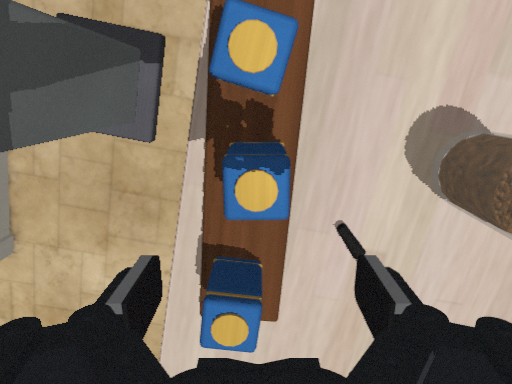

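The right tin stands upright at (230,326), about where it was. The middle tin is at (256,188), i.e. (522,-20.4) mm with a yaw of 12°, and the left tin at (253,46). Descend on the middle one.

Call:
play_rows:
  steps:
    - [-0.1,1.4,0,-1.5,8.5]
    - [0,2.5,0,0,8.5]
    - [0,2.5,0,0,8.5]
    - [0,2.5,0,0,8.5]
    - [0,2.5,0,0,8.5]
    - [0,2.5,0,0,8.5]
    - [0,2.0,0,0,8.5]
    - [0,1.0,0,0,8.5]
    - [0,0.4,0,0,8.5]
    - [0,0,0,0,8.5]

```text
time_s: 8.07
tcp_pos: [0.5217, -0.022, 0.058]
tcp_rot: [-0.703, 0.703, 0.074, -0.075]
contact_force: [0.9, 1.6, 0.8]
grip_width: 0.0852
```

Call:
play_rows:
  steps:
    - [0,0,0,0,4.5]
    - [0,0,0,0,4.5]
    - [0,0,0,0,4.5]
    - [0,0,0,0,4.5]
    - [0,0,0,0,4.5]
    - [0,0,0,0,4.5]
    - [0,0,0,0,4.5]
    - [0,0,0,0,4.5]
  grip_force: 60

```text
time_s: 8.73
tcp_pos: [0.5223, -0.0218, 0.0595]
tcp_rot: [-0.703, 0.703, 0.075, -0.074]
contact_force: [-3.4, -0.9, 11.3]
grip_width: 0.0558
```

Call:
play_rows:
  steps:
    - [0,-0.3,0,0,4.5]
    - [0,-0.6,0,0,4.5]
    - [0,-1.0,0,0,4.5]
    - [0,-1.0,0,0,4.5]
    - [0,-1.0,0,0,4.5]
    - [0,-0.6,0,0,4.5]
    - [0,0,0,0,4.5]
    - [0,0,0,0,4.5]
    - [0,0,0,0,4.5]
    - [0,0,0,0,4.5]
    - [0,0,0,0,4.5]

```text
time_s: 9.65
tcp_pos: [0.5216, -0.0215, 0.1029]
tcp_rot: [0.703, -0.703, -0.075, 0.075]
contact_force: [0.2, 0.2, -6.5]
grip_width: 0.0554
```

```bash
python3 f.py
```

```text
[[ 0.21  0.16 -6.45]
 [-0.06 -0.05 -7.56]
 [ 0.59  0.56 -6.93]
 [-0.33 -0.44 -5.52]]
t 9.85 tcp [ 0.5217 -0.0215  0.1031] yaw 12.2 toolY [-0.  0. -1.] F [-1.01 -0.32 -6.6 ] w 0.0555
shift now-axes [0. 0. 0.] turn 12.16 shift after turn [0. 0. 0.]
```

About 6.6 N (0.67 kg), so the middle tin is the heavy one. Raise it by 10 cm more and hold.

Call:
play_rows:
  steps:
    - [0,-0.5,0,0,4.5]
    - [0,-1.2,0,0,4.5]
    - [0,-1.5,0,0,4.5]
    - [0,-1.8,0,0,4.5]
    - [0,-1.8,0,0,4.5]
    - [0,-1.5,0,0,4.5]
    - [0,-1.2,0,0,4.5]
    - [0,-0.5,0,0,4.5]
    - [0,0,0,0,4.5]
    - [0,0,0,0,4.5]
    - [0,0,0,0,4.5]
    - [0,0,0,0,4.5]
  grip_force: 70

```text
time_s: 10.85
tcp_pos: [0.5215, -0.0215, 0.2027]
tcp_rot: [0.703, -0.703, -0.075, 0.075]
contact_force: [0.2, -0.4, -6.9]
grip_width: 0.0549
```

Call:
play_rows:
  steps:
    - [0,0,0,0,4.5]
    - [0,0,0,0,4.5]
    - [0,0,0,0,4.5]
    - [0,0,0,0,4.5]
    - [0,0,0,0,4.5]
    - [0,0,0,0,4.5]
    - [0,0,0,0,4.5]
    - [0,0,0,0,4.5]

```text
time_s: 11.52
tcp_pos: [0.5219, -0.0216, 0.2033]
tcp_rot: [0.703, -0.703, -0.075, 0.075]
contact_force: [0.2, -0.1, -6.6]
grip_width: 0.055
```

```bash
python3 f.py; python3 - <<'E'
from workcell import manip
from h import *
a=manip.capture("scene");b=manip.capture("side")
for c in(a,b):
    for t in tins(c):print(*t)
A=cv2.resize(a["frame"][90:310,150:370],(400,400));B=cv2.resize(b["frame"][80:300,160:380],(400,400))
cv2.imwrite("pics/end.png",np.hstack([A,B]))
E
```

```text
[[ 0.19 -0.06 -6.61]
 [-0.84  0.17 -6.37]
 [ 0.09  0.51 -6.82]
 [-1.04  0.54 -7.02]]
t 11.72 tcp [ 0.5218 -0.0216  0.2033] yaw 12.2 toolY [-0.  0. -1.] F [ 0.19  0.05 -6.24] w 0.0556
shift now-axes [0. 0. 0.] turn 12.16 shift after turn [0. 0. 0.]
174 [195. 166.] [735.2  35.2] [86.3 38.1] 57.2 0.1145
289 [302. 165.] [ 521.2 -154.9] [57.  56.4] 3.0 0.1106
447 [247. 222.] [497.   88.1] [55.8 56.6] 82.7 0.1105
73 [234. 169.] [498.1  83. ] [56.1 52.8] 84.7 0.1081
186 [330. 181.] [753.2 -10.3] [38.6 86.2] 75.4 0.1137
273 [245. 211.] [ 523.  -161.1] [57.7 54.8] 90.0 0.109
```

View pics/end.png

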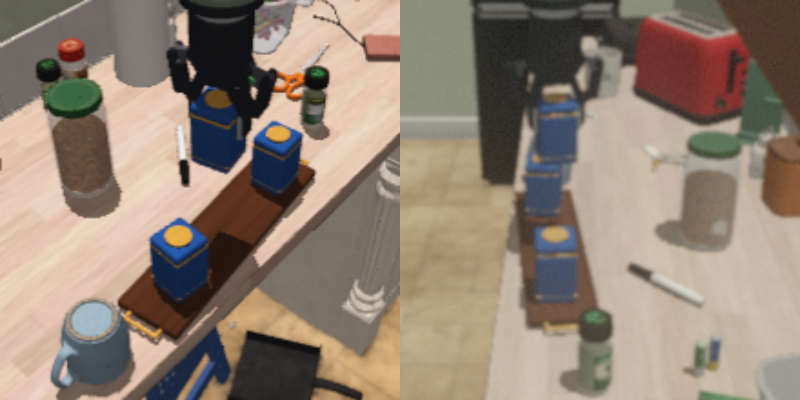

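The crop shows the middle tin upright in the gripper at (217,130). The two light tins stand on the board at (180,260) and (277,158), with the mug and spice jar where they were.

```bash
python3 -c "
from workcell import manip
print(manip.close_job())"
```

```text
the job is handed in; nothing more can be done
None
```

The middle tin is the heavy one. The job was handed in at about 12 s with that tin held upright and still, its underside about 14 cm above the board.

- **Weighing:** I lifted the right tin first; it read about 2.5 N (0.25 kg), so I set it back on the board. The middle tin read about 6.6 N (0.67 kg). I did not lift the left tin, because only one tin can weigh that much.
- **Last checks:** The weight reading held at 6.2 to 7.0 N, and the finger opening and pose were steady. The final pictures show both light tins upright on the board within a few millimetres of where they started, and the mug and spice jar appear untouched.
- **Disagreement:** The two fixed cameras differed by about 6 mm in y on the tin positions, so I aimed the grasps from the wrist camera. No check failed.

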